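# Snap the pipe clip shut with clip pliers

### The arm

A 6-joint arm with a two-finger parallel gripper is mounted at the origin on the work surface. World frame = base frame: x ahead of the robot, y to its left, z up, the work surface at z = 0. Lengths are in m, angles in rad, forces in N, time in s.
With the tool pointing down it reaches from about 0.425 to 0.95 m from the base axis. Payload 3.5 kg.
Tool frame: the origin (TCP) lies midway between the tips of the shut fingers; the grasp point (between the pads) lies 19 mm behind it; z points along the fingers, y is the line along which they close (so a half turn about z gives the same grasp; the last joint's range is limited). The gripper opens to 85 mm and grips with 20 to 120 N. Pads are 22 mm wide; open, the fingers measure 114 mm over their backs; the gripper's body (76 mm by 85 mm) begins 54 mm behind the grasp point. The pads swing forward as they close: fully open they stand 13 mm farther back than shut.
Start: joints at [-0.15, 0.286, 1.577, -0, 1.279, -0.15], TCP at [0.675, 0, 0.207] pointing down, gripper open.
Joint ranges: [-2.77, 2.77], [-0.9, 2.22], [0.21, 2.48], [-1.53, 4.67], [0.24, 2.81], [-2.84, 2.84]. Speed limits (rad/s): [2.79, 2.79, 3.14, 3.14, 3.14, 3.14].

### API

Orientations are given as a unit quaternion [x, y, z, w].
In Python, from plant import * gives the robot as it stands.
- The arm moves only by the tool move_arm, never from a script. Its argument "moves" is a list of rows, each a list of 3 entries, a list of its own where there are three numbers: the opening, from 0 (shut) to 1 (fully open), then the shift along the tool's x, y, z in m, then the turn, a rotation vector about the tool's x, y, z in rad. A call has exactly 10 rows; each row shifts and turns the commanded pose from where the row before left it, along the tool's axes as they then stand; what a row does not reach is not made up. A row lasts 1/12 s, in which the tool goes at most 41.7 mm and 7.16 degrees, less where a joint would pass 70% of its speed; a pose out of reach is approached as far as the arm can. A call is refused whole if a number of a shift passes 0.0417 or a number of a turn 0.125, either way. A call with a gripper value outside its range is refused whole. The fingers move at their own pace and stop on an object; "grip_force" is the grip in N (left out, the last holds). Time passes only in rows, so rows that do not move let the fingers close, or fill a call up. It gives the time, the measured TCP pose, the force, the opening and the grip force at its end, in the units of the state.
- get_state(): the state, without advancing time (a new reading comes with each control period).
- read_camera(name): name is "scene" or "side" or "wrist"; returns the picture (480x640x3 uint8, red, green, blue); there is no depth.
- camera_params(name): a dict with "fx", "fy", "cx", "cy" (pixels), "k1" (the pictures are not rectified: a ray, as slopes to the right and down, at radius r is drawn at 1 + k1 r^2 times it, then the intrinsics apply), "rvec" (rotation vector, rad) and "tvec" (3), from world to camera coordinates, as OpenCV has them; the wrist camera has in their place "tool_from_camera" (4x4, takes a point from camera to tool coordinates, whose origin is the TCP and whose axes are the flange's). Camera axes: x right, y down, z forward; pixel columns grow to the right and rows downward; lengths in m; the calibration is good to about 2 mm. A picture is of the moment at which its call begins: read the wrist's pose just before it. camera_params takes no time and is no camera call.
- sign_off(): hands the job in; it is judged then, once.
The state is a dict: "time": time; "qpos": joint angles; "dq": joint speeds; "joint_efforts": joint torques, N m; "eef_pos": TCP position; "tcp_rot": TCP orientation; "contact_force": force on the tool from outside, world axes, zero at the start; "wrist_torque": the same for the moment, N m; "opening": opening from 0.0 (shut) to 1.0 (fully open); "finger_force": force on a finger pad.
Only numpy, scipy, OpenCV 4.12 (cv2) and the standard library are available. Lean on these libraries where they do the work, as an engineer would, in place of code of your own. Each camera call takes 0.05 s, during which the arm holds its last target. There are 200 camera calls.

### The job

The orange snap clip on the filling post is open. Pick up the red-handled clip pliers by both handles, put their jaws around the clip's two ears and squeeze gently, only until the clip snaps shut and stays shut by itself, then lay the pliers flat back on the black mat and let go. Do not crush the clip, do not touch it with the gripper, and leave everything else where it is.

Things in the scene. Friction and masses are not known exactly. Their poses are not given: they have to be found in the camera images.
- pliers: clip pliers lying flat, 150 mm long, 22 mm thick, 0.14 kg: two red handles (-x end) and two steel jaws (+x end) crossing at a pivot. Origin on the pivot axis at the underside; x runs forward along the middle line of the open pliers to the jaw tips, z up
- handles (a point): midway between the pliers' handles, 65 mm behind the pivot, 11 mm above the underside; axes as the pliers'. The best place to pinch them from above. The handles' upright outer faces are 56 mm long, 22 mm tall, and here about 65 mm apart when open, 25 mm fully closed. Squeezed 4 or 5 mm together they are carried firmly with the jaws still wide open
- jaws (a point): midway between the pliers' jaw pins, 51 mm ahead of the pivot, 11 mm above the underside; axes as the pliers'. Each jaw ends 55 mm ahead of the pivot, 12 mm tall, with an upright round pin 8 mm thick at its inner side near the tip. The open pins are 38 mm apart inside; 1 mm less between the handles gives 0.8 mm less between the pins
- pliers_lever (a joint): angle by which the pliers are closed: 0 open, 0.62 rad fully closed (0.48 rad with the pins on the ears of a shut clip). A built-in spring pushes each handle outwards with about 12 N when open, 15 N when closed (at 65 mm from the pivot)
- mat: black rubber mat lying on the table, 250 x 170 x 4 mm, fixed, longer along its x; origin at the centre of its underside; the pliers lie on it and go back onto it
- post: filling post: steel base plate 120 x 120 x 12 mm with an upright rigid pipe (22 mm thick, top at 171 mm, blue cap 34 mm wide), fixed to the table; origin at the centre of its underside, z along the pipe. The orange clip sits round the pipe 90 mm up
- collar: the orange snap clip: two half rings round the pipe (about 38 mm wide, 24 mm tall), hinged at a pin on its +x side, ending in two flat ears towards -x. Origin on the pipe's axis at mid height, 90 mm above the table; z up. It swivels stiffly on the pipe about z (about 1.5 N at the ears), up to 0.6 rad either way from the post's axes, so the ears follow the jaws
- ears (a point): midway between the two ears, 30 mm from the pipe's axis; axes as the clip's. Each ear is an upright plate 4 mm thick, 24 mm tall, from 15 to 46 mm from the pipe's axis. Over their outer faces they measure about 27 mm open, 15 mm shut. Pliers bite well at this height, pointing along the clip's +x, their pivot 81 mm from the pipe's axis (jaw pins 30 mm from it)
- clip (a joint): how far the clip is closed: 0 open, 0.095 rad fully shut (each ear moves 4.7 mm). Resistance grows to about 12 N an ear halfway and is gone at nine tenths; from there it snaps shut by itself and stays. Let go earlier it springs open. Shut, the ears stop hard; 30 N an ear damages it. Just before the click each handle needs about 25 N, which drops to 17 N as it snaps; past it force climbs steeply
- vial_rack: white rack 170 x 80 x 60 mm high with eight vials; fixed; a bystander
- amber_bottle: amber bottle, 48 mm wide, 100 mm tall; a bystander
- serum_bottle: clear bottle with a white cap, 40 mm wide, 85 mm tall; a bystander
- cream_jar: white jar, 68 mm wide, 50 mm tall; a bystander
- beaker: glass beaker, 66 mm wide, 80 mm tall; a bystander
- spare_ring: loose blue plastic ring, 44 mm wide, 18 mm tall, lying on the table in front of the post; a bystander
- pigment_jar: clear jar with a red cap, 56 mm wide, 45 mm tall; a bystander
Mind the look-alikes: they are no part of the job. Of the things that look like the pliers, take the one that is farthest from the robot's base at the start.

How it is judged:
By the outcome, as a careful person would: the job done as asked, in the order asked, and still so for the second after the job is handed in, with the robot touching nothing.
It also fails if it takes over 67 s, if anything falls off the work surface, if the arm or the gripper's body presses on something with over 40 N, if the wrist force passes 120 N, or if a joint passes its speed limit or range.

## Working session

There is one attempt and no reset: what is moved stays moved. The work goes in short steps, Python scripts to look and compute and a tool call to move; the robot and the scene stay as the last step left them, time stands still between calls to the robot, and variables do not carry over. Pictures are saved under pics/ and viewed, at most 10 in all, crops included, and the job is handed in when it is done.

Besides the shell and the picture viewer there is one more tool, called after "Call:" by a JSON object that holds its "method" and its "body", one argument or row to a line. move_arm: Moves the arm, as the interface text tells. Its arguments: {"type":"object","properties":{"moves":{"type":"array"},"grip_force":{"type":"number"}},"required":["moves"]}

```bash
mkdir -p pics; ls; python3 - <<'E'
from plant import *
import cv2
s=get_state(); print(s)
for n in ("scene","side"):
    cv2.imwrite(f"pics/{n}0.png",read_camera(n)[:,:,::-1]); print(n,camera_params(n))
print(camera_params("wrist"))
E
```

```text
pics
{'time': 0.0, 'qpos': array([-1.49994383e-01,  2.87217543e-01,  1.57819835e+00, -3.71330882e-05,
        1.27856767e+00, -1.49968052e-01]), 'dq': array([ 3.47318799e-05, -4.44660359e-04, -3.27135187e-04, -1.57767675e-04,
       -1.06007105e-03,  6.72493455e-04]), 'joint_efforts': array([-1.79628755e-04, -4.05981302e+01, -2.92628127e+01, -1.54224781e-04,
        5.81841552e-03,  3.74769741e-06]), 'eef_pos': array([6.74283373e-01, 1.31863107e-04, 2.06001083e-01]), 'tcp_rot': array([ 0.70711179,  0.70710076, -0.00072382, -0.00095158]), 'contact_force': array([ 1.24169872,  0.23740117, -0.08875951]), 'wrist_torque': array([ 0.01667174,  0.04633346, -0.02358055]), 'finger_force': 0.0, 'opening': 1.0018298543049071}
scene {'fx': 543.4744951247391, 'fy': 543.4744951247391, 'cx': 319.35094692263647, 'cy': 239.9475500493395, 'k1': -0.06674485351060835, 'rvec': array([ 2.27150515,  1.06065855, -0.37767031]), 'tvec': array([-0.28204057, -0.22535053,  1.51414142])}
side {'fx': 544.5717884127205, 'fy': 544.5717884127205, 'cx': 321.8111937549735, 'cy': 245.00056887874402, 'k1': -0.03834374768826977, 'rvec': array([ 2.30449175, -0.42376176,  0.18603144]), 'tvec': array([-0.42223479,  0.18637818,  1.13592222])}
{'fx': 347.8510052423726, 'fy': 347.8510052423726, 'cx': 326.1160309045846, 'cy': 236.07636093913163, 'k1': -0.005021304553533176, 'tool_from_camera': array([[-8.37741382e-04, -9.44619458e-01, -3.28166692e-01,
         8.64243289e-02],
       [ 9.99999624e-01, -8.64799290e-04, -6.34885584e-05,
         1.01047021e-04],
       [-2.23825795e-04, -3.28166622e-01,  9.44619827e-01,
        -1.66172229e-01],
       [ 0.00000000e+00,  0.00000000e+00,  0.00000000e+00,
         1.00000000e+00]])}
```

View pics/scene0.png

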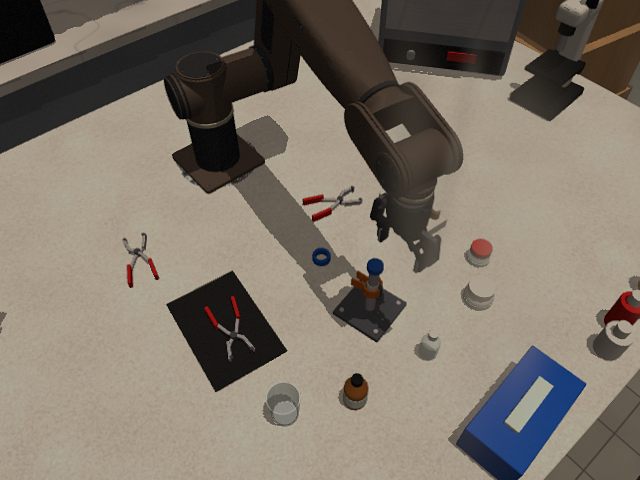

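View pics/side0.png

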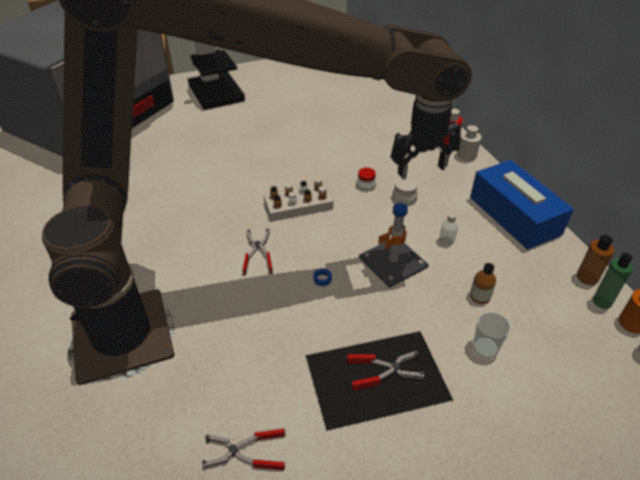

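Candidates for the pliers (scene px): on the mat (233,333), on the table at left (140,253), and near the robot (340,200). The one on the mat looks farthest. I'll check with ranges and a close crop, with the clip beside it.

```bash
cat > h.py <<'E'
from plant import *
import numpy as np, cv2
from scipy.spatial.transform import Rotation as R
def cam(n,s=None):
    p=camera_params(n); K=np.array([[p['fx'],0,p['cx']],[0,p['fy'],p['cy']],[0,0,1]]); D=np.array([p['k1'],0,0,0.])
    if n=='wrist':
        T=np.eye(4); T[:3,:3]=R.from_quat(s['tcp_rot']).as_matrix(); T[:3,3]=s['eef_pos']
        M=np.linalg.inv(T@p['tool_from_camera']); return K,D,M[:3,:3],M[:3,3]
    return K,D,R.from_rotvec(p['rvec']).as_matrix(),p['tvec']
def ray(c,px):
    K,D,r,t=c; u=cv2.undistortPoints(np.array(px,float).reshape(-1,1,2),K,D)[:,0]
    return -r.T@t,np.c_[u,np.ones(len(u))]@r
def onz(c,px,z):
    o,d=ray(c,px); return o+d*((z-o[2])/d[:,2])[:,None]
def proj(c,P):
    K,D,r,t=c; return cv2.projectPoints(np.array(P,float).reshape(-1,3),cv2.Rodrigues(r)[0],t,K,D)[0][:,0]
def tri(c1,p1,c2,p2):
    out=[]
    for a,b in zip(p1,p2):
        o1,d1=ray(c1,a);o2,d2=ray(c2,b);d1=d1[0];d2=d2[0]
        k=np.linalg.lstsq(np.c_[d1,-d2],o2-o1,rcond=None)[0]; A=o1+k[0]*d1;B=o2+k[1]*d2
        out.append(np.r_[(A+B)/2,np.linalg.norm(A-B)])
    return np.array(out)
E
python3 - <<'E'
from h import *
np.set_printoptions(precision=4,suppress=True)
c=cam('scene');d=cam('side')
print(onz(c,[(234,334),(138,253),(340,200)],0.015)); print(onz(d,[(394,368),(234,450),(258,244)],0.015))
print('mat',onz(c,[(168,305),(232,272),(285,348),(219,387)],0.004));print('mat',onz(d,[(307,350),(421,333),(451,400),(327,426)],0.004))
print('plate',onz(c,[(334,311),(375,276),(406,303),(376,339)],0.012))
print('plate',onz(d,[(360,262),(388,244),(427,266),(391,286)],0.012))
a=cv2.imread('pics/scene0.png');b=cv2.imread('pics/side0.png')
f=lambda i,x,y,w,h:cv2.resize(i[y:y+h,x:x+w],(400,300),interpolation=cv2.INTER_CUBIC)
cv2.imwrite('pics/crop1.png',np.vstack([np.hstack([f(a,190,285,80,60+0),f(a,335,250,80,60)]),np.hstack([f(b,340,330,100,75),f(b,360,195,80,60)])]))
E
```

```text
[[ 0.4921 -0.2802  0.015 ]
 [ 0.1636 -0.3344  0.015 ]
 [ 0.3456  0.1481  0.015 ]]
[[ 0.4934 -0.2865  0.015 ]
 [ 0.1593 -0.3386  0.015 ]
 [ 0.3428  0.1452  0.015 ]]
mat [[ 0.3303 -0.3508  0.004 ]
 [ 0.3476 -0.1888  0.004 ]
 [ 0.5831 -0.2138  0.004 ]
 [ 0.567  -0.3701  0.004 ]]
mat [[ 0.3515 -0.1787  0.004 ]
 [ 0.5887 -0.2233  0.004 ]
 [ 0.5668 -0.3829  0.004 ]
 [ 0.3289 -0.3483  0.004 ]]
plate [[ 0.5844 -0.0784  0.012 ]
 [ 0.5744  0.055   0.012 ]
 [ 0.6719  0.0574  0.012 ]
 [ 0.694  -0.0553  0.012 ]]
plate [[ 0.5497  0.0052  0.012 ]
 [ 0.6379  0.0371  0.012 ]
 [ 0.6905 -0.062   0.012 ]
 [ 0.5844 -0.0884  0.012 ]]
```

View pics/crop1.png

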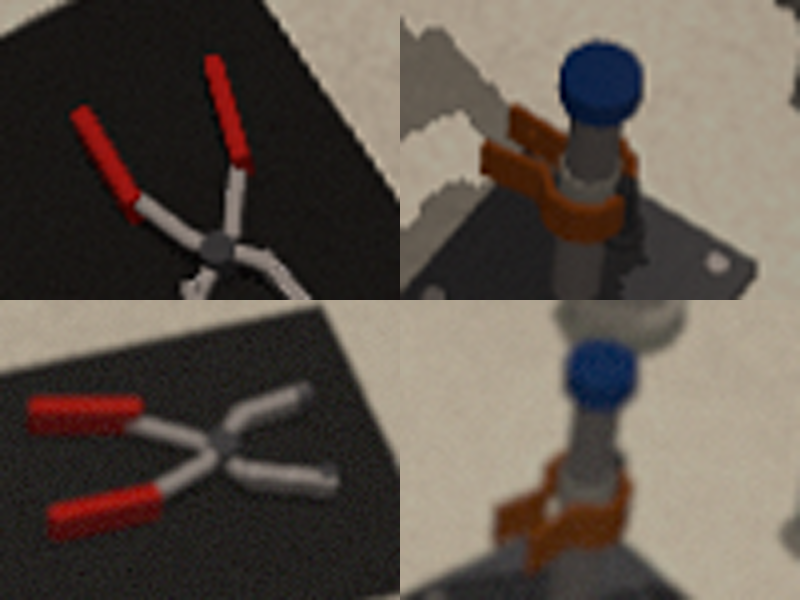

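The top-left and bottom-left crops show the pliers on the mat, with red handles toward -x, the pivot at scene (233,335) and side (396,365), and steel jaws open. At range 0.57 m they are the farthest of the three from the base. The right-hand crops show the clip with its ears pointing left: tips at scene (357,273) and (352,280).

```bash
python3 - <<'E'
from h import *
np.set_printoptions(precision=4,suppress=True)
c=cam('scene');d=cam('side')
print(onz(c,[(206.4,307),(232.6,296.6),(233.4,334.6)],0.024))
print(onz(d,[(347,431/1*0+330+99/4-0.0),(352.5,330+213/4),(395.5,330+140/4)],0.024))
print('ears',tri(c,[(357,272.),(352,280)],d,[(380,237.),(386,242)]), onz(c,[(357,272.),(352,280)],.102),onz(d,[(380,237.),(386,242)],.102))
print('cap',tri(c,[(375,265.5)],d,[(400,208.5)]))
E
```

```text
[[ 0.4029 -0.291   0.024 ]
 [ 0.4174 -0.2314  0.024 ]
 [ 0.4974 -0.2839  0.024 ]]
[[ 0.4169 -0.2308  0.024 ]
 [ 0.4016 -0.2939  0.024 ]
 [ 0.4958 -0.2864  0.024 ]]
ears [[ 0.5833 -0.0156  0.1002  0.0021]
 [ 0.5899 -0.0349  0.0982  0.0009]] [[ 0.5836 -0.0154  0.102 ]
 [ 0.592  -0.0372  0.102 ]] [[ 0.5824 -0.0186  0.102 ]
 [ 0.5878 -0.0378  0.102 ]]
cap [[ 0.6272 -0.0117  0.1666  0.002 ]]
```

Call:
{"method": "move_arm", "body": {
  "moves": [
    [1,[-0.027,-0.024,0],[0,0,0]],
    [1,[-0.027,-0.024,0],[0,0,0]],
    [1,[-0.027,-0.024,0],[0,0,0]],
    [1,[-0.027,-0.024,0],[0,0,0]],
    [1,[-0.027,-0.024,0],[0,0,0]],
    [1,[-0.027,-0.024,0],[0,0,0]],
    [1,[-0.027,-0.024,0],[0,0,0]],
    [1,[-0.027,-0.024,0],[0,0,0]],
    [1,[-0.027,-0.024,0],[0,0,0]],
    [1,[-0.027,-0.024,0],[0,0,0]]
  ],
  "grip_force": 20
}}

```text
time: 0.93
eef_pos: [0.4334, -0.2707, 0.207]
tcp_rot: [0.707, 0.707, -0.0, -0.0]
contact_force: [0.8, -0.7, -0.0]
opening: 0.999
finger_force: 0.0
```

Call:
{"method": "move_arm", "body": {
  "moves": [
    [1,[0,0,0],[0,0,0.122]],
    [1,[0,0,0],[0,0,0.122]],
    [1,[0,0,0],[0,0,0.122]],
    [1,[0,0,0],[0,0,0.122]],
    [1,[0,0,0],[0,0,0.122]],
    [1,[0,0,0],[0,0,0.122]],
    [1,[0,0,0],[0,0,0.122]],
    [1,[0,0,0],[0,0,0.122]],
    [1,[0,0,0],[0,0,0.122]],
    [1,[0,0,0],[0,0,0.122]]
  ]
}}

```text
time: 1.77
eef_pos: [0.4347, -0.2697, 0.2068]
tcp_rot: [0.985, 0.172, -0.0, -0.0]
contact_force: [0.1, -0.4, -0.5]
opening: 1.001
finger_force: 0.0
```

Call:
{"method": "move_arm", "body": {
  "moves": [
    [1,[0,0,0],[0,0,0.12]],
    [1,[0,0,0],[0,0,0.12]],
    [1,[0,0,0],[0,0,0.12]],
    [1,[0,0,0],[0,0,0.12]],
    [1,[0,0,0],[0,0,0.12]],
    [1,[0,0,0.02],[0,0,0]],
    [1,[0,0,0.02],[0,0,0]],
    [1,[0,0,0.02],[0,0,0]],
    [1,[0,0,0],[0,0,0]],
    [1,[0,0,0],[0,0,0]]
  ]
}}

```text
time: 2.6
eef_pos: [0.4341, -0.2691, 0.1461]
tcp_rot: [0.992, -0.124, -0.002, -0.001]
contact_force: [-0.2, 0.1, -0.4]
opening: 0.998
finger_force: 0.0
```

```bash
python3 - <<'E'
from h import *
s=get_state();print(s['time'],s['qpos'],s['eef_pos'],s['tcp_rot'])
cv2.imwrite('pics/w1.png',read_camera('wrist')[:,:,::-1])
import pickle;pickle.dump(s,open('s1.pkl','wb'))
E
```

```text
2.6 [-7.53851608e-01 -1.52052421e-02  2.02894314e+00 -4.22314824e-05
  1.13155356e+00  1.06619602e+00] [ 0.43407552 -0.26913392  0.14606573] [ 0.99224369 -0.12429414 -0.00150645 -0.00107297]
```

View pics/w1.png

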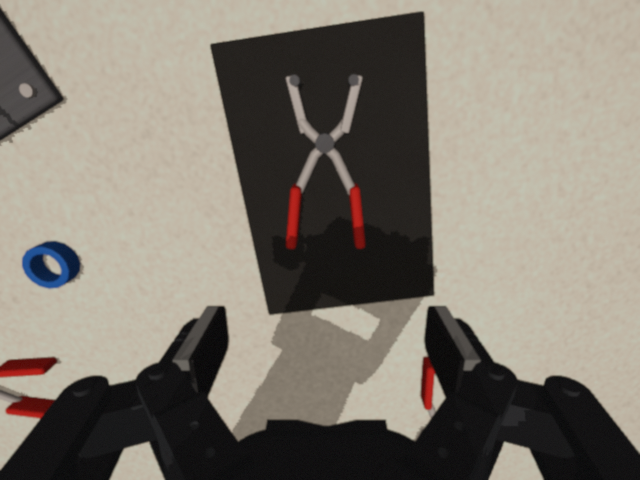

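The wrist view shows the pliers square to the tool: pivot at (324,143), pins at (293,80) and (354,79), handles from (297,188)/(357,188) to (292,248)/(360,248).

```bash
python3 - <<'E'
from h import *
import pickle;np.set_printoptions(precision=4,suppress=True)
s=pickle.load(open('s1.pkl','rb'));c=cam('wrist',s)
p=onz(c,[(324,143),(293,80),(354,79),(292,240),(360,240),(297,188),(357,188)],0.024)
Rt=R.from_quat(s['tcp_rot']).as_matrix()
print(p); print('tool',(p-s['eef_pos'])@Rt); m=(p[1]+p[2])/2-p[0];print(np.arctan2(m[1],m[0]),np.linalg.norm(m), np.arctan2(Rt[1,0],Rt[0,0]))
m=-(p[3]+p[4])/2+p[0];print(np.arctan2(m[1],m[0]))
a=np.arctan2(m[1],m[0]); t=p[0].copy(); t[:2]-=.065*np.array([np.cos(a),np.sin(a)]); print('handles tool',(t-s['eef_pos'])@Rt)
E
```

```text
[[ 0.4961 -0.2812  0.024 ]
 [ 0.5468 -0.27    0.024 ]
 [ 0.536  -0.3149  0.024 ]
 [ 0.4228 -0.2332  0.024 ]
 [ 0.4081 -0.2913  0.024 ]
 [ 0.4663 -0.2502  0.024 ]
 [ 0.4539 -0.2988  0.024 ]]
tool [[ 0.0635 -0.0034  0.1219]
 [ 0.1098 -0.0268  0.1218]
 [ 0.1105  0.0195  0.1217]
 [-0.0194 -0.0318  0.1222]
 [-0.0194  0.0281  0.1221]
 [ 0.027  -0.0261  0.122 ]
 [ 0.0269  0.0241  0.1219]]
-0.24364576253934686 0.046700973716780336 -0.24923041801095397
-0.23089664789657985
handles tool [-0.0015 -0.0022  0.1221]
```

Call:
{"method": "move_arm", "body": {
  "moves": [
    [1,[-0.002,-0.002,0.016],[0,0,-0.01]],
    [1,[0,0,0.018],[0,0,0]],
    [1,[0,0,0.018],[0,0,0]],
    [1,[0,0,0.018],[0,0,0]],
    [1,[0,0,0.018],[0,0,0]],
    [1,[0,0,0.018],[0,0,0]],
    [1,[0,0,0.016],[0,0,0]],
    [1,[0,0,0.012],[0,0,0]],
    [1,[0,0,0.01],[0,0,0]],
    [1,[0,0,0],[0,0,0]]
  ],
  "grip_force": 30
}}

```text
time: 3.48
eef_pos: [0.433, -0.2671, 0.0023]
tcp_rot: [0.993, -0.119, -0.001, -0.001]
contact_force: [-0.0, 0.5, 0.3]
opening: 0.998
finger_force: 0.0
```

Call:
{"method": "move_arm", "body": {
  "moves": [
    [0.85,[0,0,0],[0,0,0]],
    [0.8,[0,0,0],[0,0,0]],
    [0.78,[0,0,0],[0,0,0]],
    [0.76,[0,0,0],[0,0,0]],
    [0.74,[0,0,0],[0,0,0]],
    [0.73,[0,0,0],[0,0,0]],
    [0.72,[0,0,0],[0,0,0]],
    [0.72,[0,0,0],[0,0,0]],
    [0.72,[0,0,0],[0,0,0]],
    [0.72,[0,0,0],[0,0,0]]
  ]
}}

```text
time: 4.32
eef_pos: [0.4335, -0.2675, 0.0034]
tcp_rot: [0.993, -0.119, -0.0, 0.0]
contact_force: [-0.5, -0.4, -1.3]
opening: 0.719
finger_force: 0.0
```

Call:
{"method": "move_arm", "body": {
  "moves": [
    [0.71,[0,0,0],[0,0,0]],
    [0.7,[0,0,0],[0,0,0]],
    [0.69,[0,0,0],[0,0,0]],
    [0.68,[0,0,0],[0,0,0]],
    [0.68,[0,0,0],[0,0,0]],
    [0.68,[0,0,0],[0,0,0]],
    [0.68,[0,0,0],[0,0,0]],
    [0.68,[0,0,0],[0,0,0]],
    [0.68,[0,0,0],[0,0,0]],
    [0.68,[0,0,0],[0,0,0]]
  ]
}}

```text
time: 5.15
eef_pos: [0.4335, -0.2675, 0.0034]
tcp_rot: [0.993, -0.119, 0.0, -0.0]
contact_force: [0.6, -0.5, 0.0]
opening: 0.68
finger_force: 0.0
```

```bash
python3 - <<'E'
from h import *
s=get_state();print(s['time'],s['eef_pos'],s['opening'],s['finger_force'])
a=read_camera('wrist')[:,:,::-1];b=read_camera('side')[:,:,::-1]
cv2.imwrite('pics/w2.png',np.hstack([cv2.resize(a[0:480,120:520],(500,600)),cv2.resize(b[300:450,320:395],(300,600),interpolation=cv2.INTER_CUBIC)]))
E
```

```text
5.15 [ 0.4335248  -0.2675286   0.00340941] 0.6802701229115382 0.0
```

View pics/w2.png

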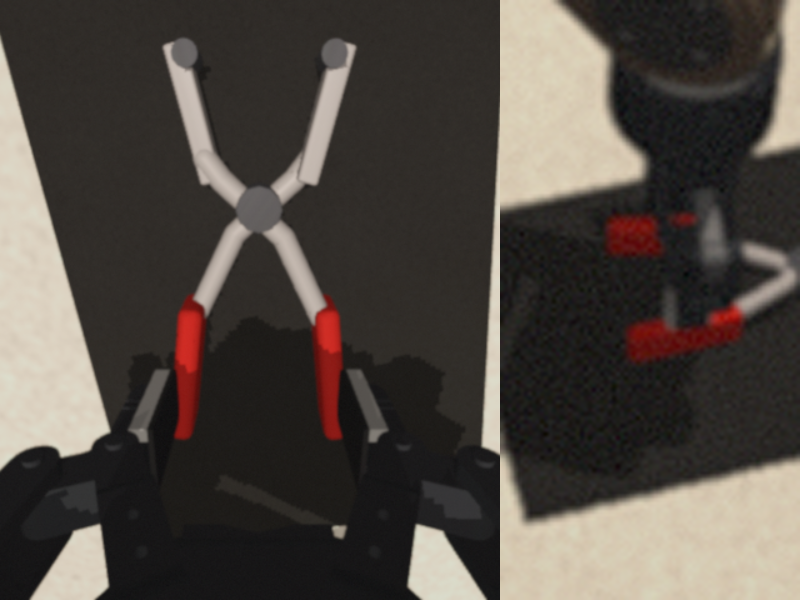

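The pads straddle the red handles with a small gap each side (wrist crop: handles at x≈190 and 330, pads at 155 and 360). I'll keep closing.

Call:
{"method": "move_arm", "body": {
  "moves": [
    [0.67,[0,0,0],[0,0,0]],
    [0.66,[0,0,0],[0,0,0]],
    [0.65,[0,0,0],[0,0,0]],
    [0.64,[0,0,0],[0,0,0]],
    [0.63,[0,0,0],[0,0,0]],
    [0.62,[0,0,0],[0,0,0]],
    [0.62,[0,0,0],[0,0,0]],
    [0.62,[0,0,0],[0,0,0]],
    [0.62,[0,0,0],[0,0,0]],
    [0.62,[0,0,0],[0,0,0]]
  ]
}}

```text
time: 6.08
eef_pos: [0.4335, -0.2675, 0.0034]
tcp_rot: [0.993, -0.119, -0.0, -0.0]
contact_force: [0.3, 0.9, -0.3]
opening: 0.617
finger_force: 0.0
```

Call:
{"method": "move_arm", "body": {
  "moves": [
    [0.61,[0,0,0],[0,0,0]],
    [0.6,[0,0,0],[0,0,0]],
    [0.59,[0,0,0],[0,0,0]],
    [0.58,[0,0,0],[0,0,0]],
    [0.58,[0,0,0],[0,0,0]],
    [0.58,[0,0,0],[0,0,0]],
    [0.58,[0,0,0],[0,0,0]],
    [0.58,[0,0,0],[0,0,0]],
    [0.58,[0,0,0],[0,0,0]],
    [0.58,[0,0,0],[0,0,0]]
  ]
}}

```text
time: 6.92
eef_pos: [0.4336, -0.2675, 0.0034]
tcp_rot: [0.993, -0.119, 0.0, 0.0]
contact_force: [0.0, 0.1, -0.0]
opening: 0.581
finger_force: 0.0
```

```bash
cat >> h.py <<'E'
def redx(a,rows=(255,290)):
    h=cv2.cvtColor(a,cv2.COLOR_RGB2HSV); m=((h[...,0]<8)|(h[...,0]>172))&(h[...,1]>170)&(h[...,2]>70)
    out=[]
    for r in range(*rows,10):
        x=np.where(m[r,150:500])[0]+150; out.append((r,)+tuple((g[0],g[-1]) for g in np.split(x,np.where(np.diff(x)>5)[0]+1) if len(g)))
    return out
E
python3 - <<'E'
from h import *
a=cv2.imread('pics/w1.png')[:,:,::-1]; b=read_camera('wrist')
print(redx(b,(230,360))); cv2.imwrite('pics/w3.png',b[:,:,::-1])
E
```

```text
[(230,), (240, (np.int64(268), np.int64(273)), (np.int64(381), np.int64(385))), (250, (np.int64(263), np.int64(282)), (np.int64(375), np.int64(390))), (260, (np.int64(262), np.int64(283)), (np.int64(372), np.int64(391))), (270, (np.int64(261), np.int64(282)), (np.int64(370), np.int64(392))), (280, (np.int64(260), np.int64(281)), (np.int64(371), np.int64(393))), (290, (np.int64(260), np.int64(281)), (np.int64(372), np.int64(393))), (300, (np.int64(272), np.int64(280)), (np.int64(373), np.int64(381))), (310, (np.int64(272), np.int64(279)), (np.int64(374), np.int64(380))), (320, (np.int64(273), np.int64(278)), (np.int64(375), np.int64(379))), (330, (np.int64(273), np.int64(276)), (np.int64(376), np.int64(379))), (340, (np.int64(271), np.int64(274)), (np.int64(378), np.int64(381))), (350, (np.int64(270), np.int64(270)), (np.int64(382), np.int64(383)))]
```

View pics/w3.png

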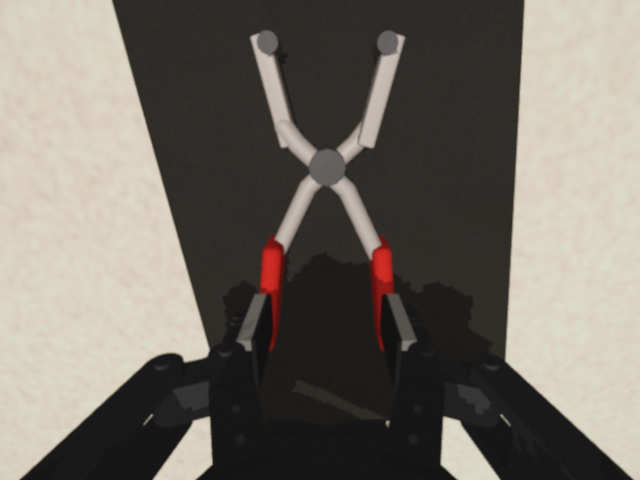

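The pads now lie close beside the handles, and the pins at (267,42) and (388,42) are still fully open, so there is no squeeze yet. I'll continue in small steps.

Call:
{"method": "move_arm", "body": {
  "moves": [
    [0.57,[0,0,0],[0,0,0]],
    [0.57,[0,0,0],[0,0,0]],
    [0.56,[0,0,0],[0,0,0]],
    [0.56,[0,0,0],[0,0,0]],
    [0.55,[0,0,0],[0,0,0]],
    [0.55,[0,0,0],[0,0,0]],
    [0.55,[0,0,0],[0,0,0]],
    [0.55,[0,0,0],[0,0,0]],
    [0.55,[0,0,0],[0,0,0]],
    [0.55,[0,0,0],[0,0,0]]
  ]
}}

```text
time: 7.8
eef_pos: [0.4335, -0.2675, 0.0034]
tcp_rot: [0.993, -0.119, -0.0, -0.0]
contact_force: [0.1, -0.6, -0.3]
opening: 0.552
finger_force: 0.0
```

Call:
{"method": "move_arm", "body": {
  "moves": [
    [0.54,[0,0,0],[0,0,0]],
    [0.54,[0,0,0],[0,0,0]],
    [0.53,[0,0,0],[0,0,0]],
    [0.53,[0,0,0],[0,0,0]],
    [0.52,[0,0,0],[0,0,0]],
    [0.52,[0,0,0],[0,0,0]],
    [0.52,[0,0,0],[0,0,0]],
    [0.52,[0,0,0],[0,0,0]],
    [0.52,[0,0,0],[0,0,0]],
    [0.52,[0,0,0],[0,0,0]]
  ]
}}

```text
time: 8.63
eef_pos: [0.4336, -0.2675, 0.0034]
tcp_rot: [0.993, -0.119, 0.0, 0.0]
contact_force: [0.4, 0.2, 0.2]
opening: 0.516
finger_force: 0.0
```

```bash
python3 - <<'E'
from h import *
b=read_camera('wrist');print(get_state()['finger_force'])
print(redx(b,(250,300)));cv2.imwrite('pics/w4.png',b[:,:,::-1])
E
```

```text
0.0
[(250, (np.int64(263), np.int64(282)), (np.int64(375), np.int64(390))), (260, (np.int64(262), np.int64(283)), (np.int64(373), np.int64(391))), (270, (np.int64(261), np.int64(282)), (np.int64(370), np.int64(392))), (280, (np.int64(260), np.int64(281)), (np.int64(371), np.int64(393))), (290, (np.int64(259), np.int64(280)), (np.int64(372), np.int64(393)))]
```

```bash
python3 - <<'E'
from h import *
a=cv2.imread('pics/w4.png')[200:480,160:490]
s=read_camera('scene')[:,:,::-1];d=read_camera('side')[:,:,::-1]
f=lambda i,x,y,w,h:cv2.resize(i[y:y+h,x:x+w],(400,300),interpolation=cv2.INTER_CUBIC)
cv2.imwrite('pics/w5.png',np.hstack([cv2.resize(a,(400,340)),np.zeros((340,400,3),np.uint8)])if 0 else np.vstack([np.hstack([cv2.resize(a,(400,300)),f(s,180,270,80,60)]),np.hstack([f(d,320,320,100,75),f(d,340,345,60,45)])]))
E
```

```text
(no output)
```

View pics/w5.png

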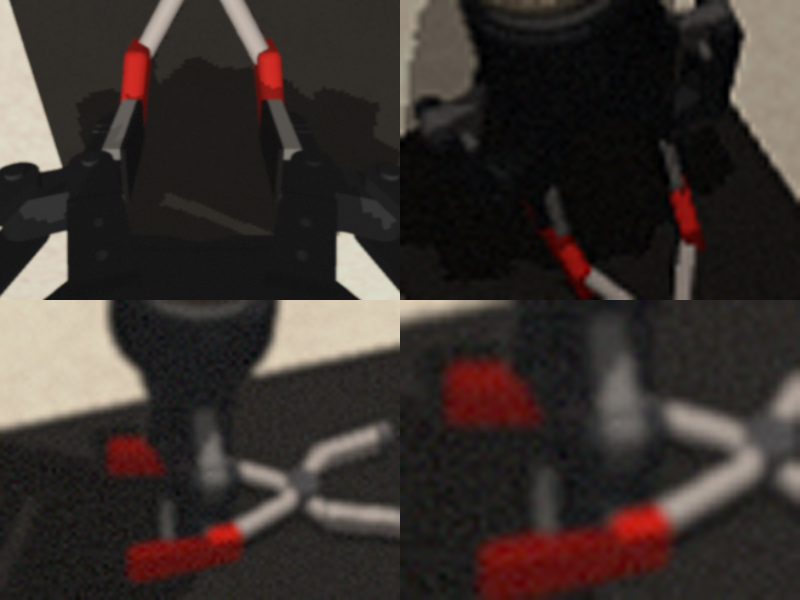

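```bash
python3 - <<'E'
from h import *
np.set_printoptions(precision=4,suppress=True)
p=camera_params('wrist');K=np.array([[p['fx'],0,p['cx']],[0,p['fy'],p['cy']],[0,0,1]]);T=p['tool_from_camera']
px=np.array([(426,312),(385,295),(383,291),(269,291),(405,345),(120+360/1.25,370*.8),(120+385/1.25,428*.8)],float)
u=cv2.undistortPoints(px.reshape(-1,1,2),K,np.array([p['k1'],0,0,0]))[:,0]
d=np.c_[u,np.ones(len(u))]@T[:3,:3].T;o=T[:3,3]
for X in(.007,.011,.015): k=(X-o[0])/d[:,0]; print(X,(o+d*k[:,None]))
E
```

```text
0.007 [[ 0.007   0.04   -0.0396]
 [ 0.007   0.0252 -0.025 ]
 [ 0.007   0.0249 -0.0212]
 [ 0.007  -0.0284 -0.0212]
 [ 0.007   0.0265 -0.0616]
 [ 0.007   0.0355 -0.026 ]
 [ 0.007   0.0352 -0.0602]]
0.011 [[ 0.011   0.0378 -0.0461]
 [ 0.011   0.0238 -0.0323]
 [ 0.011   0.0235 -0.0287]
 [ 0.011  -0.027  -0.0286]
 [ 0.011   0.0251 -0.067 ]
 [ 0.011   0.0336 -0.0332]
 [ 0.011   0.0333 -0.0656]]
0.015 [[ 0.015   0.0357 -0.0527]
 [ 0.015   0.0224 -0.0396]
 [ 0.015   0.0221 -0.0362]
 [ 0.015  -0.0256 -0.0361]
 [ 0.015   0.0236 -0.0724]
 [ 0.015   0.0317 -0.0405]
 [ 0.015   0.0314 -0.0711]]
```

The side crop shows the finger ending above the handle at about (545,520), and the ray fit puts the tips about 25 mm behind the TCP. So the pads are over the handles rather than beside them. I'll reopen and go lower while watching the force.

Call:
{"method": "move_arm", "body": {
  "moves": [
    [0.7,[0,0,0],[0,0,0]],
    [0.9,[0,0,0],[0,0,0]],
    [0.9,[0,0,0],[0,0,0]],
    [0.9,[0,0,0],[0,0,0]],
    [0.9,[0,0,0],[0,0,0]],
    [0.9,[0,0,0.002],[0,0,0]],
    [0.9,[0,0,0.002],[0,0,0]],
    [0.9,[0,0,0.002],[0,0,0]],
    [0.9,[0,0,0.002],[0,0,0]],
    [0.9,[0,0,0],[0,0,0]]
  ]
}}

```text
time: 9.62
eef_pos: [0.4332, -0.2672, -0.0052]
tcp_rot: [0.993, -0.119, -0.0, -0.0]
contact_force: [-0.3, -0.4, -0.2]
opening: 0.902
finger_force: 0.0
```

Call:
{"method": "move_arm", "body": {
  "moves": [
    [0.9,[0,0,0.001],[0,0,0]],
    [0.9,[0,0,0.001],[0,0,0]],
    [0.9,[0,0,0.001],[0,0,0]],
    [0.9,[0,0,0.001],[0,0,0]],
    [0.9,[0,0,0],[0,0,0]],
    [0.85,[0,0,0],[0,0,0]],
    [0.8,[0,0,0],[0,0,0]],
    [0.8,[0,0,0],[0,0,0]],
    [0.8,[0,0,0],[0,0,0]],
    [0.8,[0,0,0],[0,0,0]]
  ]
}}

```text
time: 10.45
eef_pos: [0.4336, -0.2676, -0.0085]
tcp_rot: [0.993, -0.119, 0.0, 0.0]
contact_force: [0.4, 0.2, -0.9]
opening: 0.798
finger_force: 0.0
```

```bash
python3 - <<'E'
from h import *
a=read_camera('wrist')[:,:,::-1];d=read_camera('side')[:,:,::-1]
f=lambda i,x,y,w,h:cv2.resize(i[y:y+h,x:x+w],(400,300),interpolation=cv2.INTER_CUBIC)
cv2.imwrite('pics/w6.png',np.hstack([cv2.resize(a[200:480,160:490],(400,300)),f(d,340,345,60,45)]))
E
```

```text
(no output)
```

View pics/w6.png

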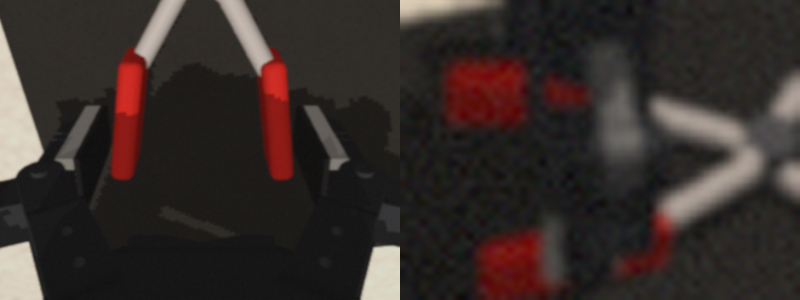

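Now the near finger covers the handle's side almost to its foot (side crop about (590,260)), and both pads stand outside the handles. Closing again.

Call:
{"method": "move_arm", "body": {
  "moves": [
    [0.78,[0,0,0],[0,0,0]],
    [0.76,[0,0,0],[0,0,0]],
    [0.74,[0,0,0],[0,0,0]],
    [0.73,[0,0,0],[0,0,0]],
    [0.72,[0,0,0],[0,0,0]],
    [0.71,[0,0,0],[0,0,0]],
    [0.7,[0,0,0],[0,0,0]],
    [0.7,[0,0,0],[0,0,0]],
    [0.7,[0,0,0],[0,0,0]],
    [0.7,[0,0,0],[0,0,0]]
  ]
}}

```text
time: 11.38
eef_pos: [0.434, -0.2682, -0.0068]
tcp_rot: [0.993, -0.119, 0.0, 0.0]
contact_force: [-1.8, 1.7, 10.4]
opening: 0.704
finger_force: 13.0
```

```bash
python3 - <<'E'
from h import *
b=read_camera('wrist');print(get_state()['finger_force'])
print(redx(b,(250,340)))
E
```

```text
12.993478184798732
[(250, (np.int64(266), np.int64(277)), (np.int64(382), np.int64(387))), (260, (np.int64(262), np.int64(282)), (np.int64(373), np.int64(391))), (270, (np.int64(261), np.int64(284)), (np.int64(368), np.int64(392))), (280, (np.int64(261), np.int64(284)), (np.int64(369), np.int64(392))), (290, (np.int64(260), np.int64(283)), (np.int64(369), np.int64(392))), (300, (np.int64(260), np.int64(283)), (np.int64(369), np.int64(392))), (310, (np.int64(260), np.int64(282)), (np.int64(370), np.int64(392))), (320, (np.int64(260), np.int64(282)), (np.int64(370), np.int64(392))), (330, (np.int64(260), np.int64(281)), (np.int64(371), np.int64(392)))]
```

Gripped: 13 N per finger and opening 0.70, which is about 5 mm of squeeze. Lifting 75 mm.

Call:
{"method": "move_arm", "body": {
  "moves": [
    [0.7,[0,0,-0.002],[0,0,0]],
    [0.7,[0,0,-0.004],[0,0,0]],
    [0.7,[0,0,-0.008],[0,0,0]],
    [0.7,[0,0,-0.01],[0,0,0]],
    [0.7,[0,0,-0.012],[0,0,0]],
    [0.7,[0,0,-0.012],[0,0,0]],
    [0.7,[0,0,-0.012],[0,0,0]],
    [0.7,[0,0,-0.01],[0,0,0]],
    [0.7,[0,0,-0.005],[0,0,0]],
    [0.7,[0,0,0],[0,0,0]]
  ]
}}

```text
time: 12.27
eef_pos: [0.4345, -0.2685, 0.0685]
tcp_rot: [0.993, -0.119, 0.002, 0.001]
contact_force: [0.5, 0.1, -1.7]
opening: 0.702
finger_force: 10.7
```

```bash
python3 - <<'E'
from h import *
s=get_state();print(s['eef_pos'],s['finger_force'],s['opening'])
b=read_camera('wrist');d=read_camera('side')[:,:,::-1];c=read_camera('scene')[:,:,::-1]
cv2.imwrite('pics/w7w.png',b[:,:,::-1]);cv2.imwrite('pics/w7d.png',d);cv2.imwrite('pics/w7s.png',c)
f=lambda i,x,y,w,h:cv2.resize(i[y:y+h,x:x+w],(400,300),interpolation=cv2.INTER_CUBIC)
cv2.imwrite('pics/w7.png',np.vstack([np.hstack([cv2.resize(b[:,:,::-1],(400,300)),f(d,330,280,120,90)]),np.hstack([f(c,340,255,60,45),f(d,365,195,60,45)])]))
print(redx(b,(250,300)))
E
```

```text
[ 0.43454079 -0.26846237  0.06851287] 10.725236947182566 0.7020907059969853
[(250,), (260, (np.int64(267), np.int64(286)), (np.int64(368), np.int64(385))), (270, (np.int64(266), np.int64(286)), (np.int64(368), np.int64(386))), (280, (np.int64(265), np.int64(287)), (np.int64(365), np.int64(387))), (290, (np.int64(264), np.int64(287)), (np.int64(366), np.int64(388)))]
```

View pics/w7.png

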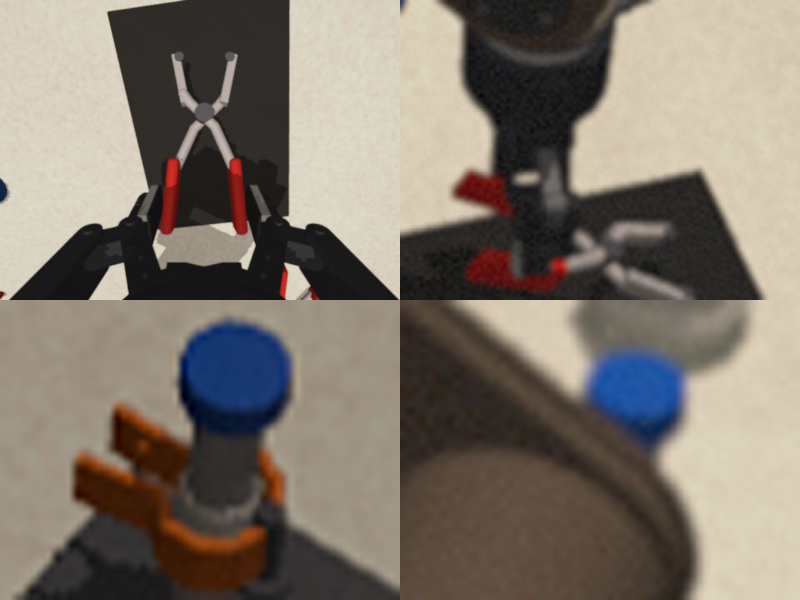

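All four views are readable. The pliers are off the mat, but the side view shows them nosing down: the near handle now falls toward the jaws. Pivot at wrist (326,179), pins at (285,91) and (368,90). The clip's ears are clear at scene (357,273) and (352,280). I'll quantify the tilt.

```bash
cat >> h.py <<'E'
from scipy.optimize import least_squares
def fitpl(px,pt=0.017):
    """px: pivot, pinL, pinR, handle rear-end bottoms L,R in wrist image. fits pliers in tool frame: x,y,z(down) of handles point, pitch(nose down), half pin sep"""
    p=camera_params('wrist');K=np.array([[p['fx'],0,p['cx']],[0,p['fy'],p['cy']],[0,0,1]]);T=np.linalg.inv(p['tool_from_camera'])
    def mod(v):
        x,y,z,a,h,b=v  # local: X fwd, Z up from mid-height, relative to handles point
        L=np.array([[65,0,11],[116,-h*1e3,pt*1e3-11],[116,h*1e3,pt*1e3-11],[-30,0,11]])*1e-3
        c,s=np.cos(a),np.sin(a); X=L[:,0]*c+L[:,2]*s; D=L[:,0]*s-L[:,2]*c
        P=np.c_[x+X,y+L[:,1]+b*(L[:,0]-.0),z+D]
        return cv2.projectPoints(P,cv2.Rodrigues(T[:3,:3])[0],T[:3,3],K,np.array([p['k1'],0,0,0]))[0][:,0]
    px=np.array(px,float); q=np.vstack([px[:3],(px[3]+px[4])/2])
    return least_squares(lambda v:np.r_[(mod(v)-q).ravel(),(v[5])*10],[0,0,-.02,0,.021,0])
E
python3 - <<'E'
from h import *
np.set_printoptions(precision=4,suppress=True)
for pt in(.017,.022):
    r=fitpl([(326,167),(267,42),(388,42),(273,350),(379,350)],pt);print('flat',r.x,r.cost)
    r=fitpl([(326,179),(285,91),(368,90),(267,374),(386,374)],pt);print('now',r.x,r.cost)
b=read_camera('wrist');g=cv2.cvtColor(b,cv2.COLOR_RGB2GRAY).astype(np.float32);a=cv2.cvtColor(cv2.imread('pics/w7w.png'),cv2.COLOR_BGR2GRAY).astype(np.float32)
for (x,y) in [(326,179),(285,91),(368,90),(275,300)]:
    m=cv2.matchTemplate(g[y-40:y+41,x-40:x+41],a[y-15:y+16,x-15:x+16],cv2.TM_CCOEFF_NORMED);k=cv2.minMaxLoc(m);print(k[1],np.array(k[3])-25)
E
```

```text
flat [-0.0026 -0.0018 -0.0009  0.0368  0.0253  0.0056] 0.30608029562934264
now [-0.0091 -0.0016 -0.0091  0.4662  0.0225  0.0006] 0.3055095178083534
flat [-0.0032 -0.0018  0.0002  0.0601  0.0251  0.0055] 0.29873589726321087
now [-0.008  -0.0016 -0.0108  0.5358  0.0226  0.0006] 0.3056355498748155
0.9898326992988586 [0 0]
0.9963817596435547 [0 1]
0.9954510927200317 [0 1]
0.9775809049606323 [0 0]
```

The fit gives about 0.45 rad nose-down, and it is steady. The open handles diverge, so the pads bear only at their rear edge, about 75 mm behind the pivot, which matches the 10.7 N reading. I'll set the pliers back down flat and regrip farther forward, nearer their centre of mass.

Call:
{"method": "move_arm", "body": {
  "moves": [
    [0.7,[0,0,0.006],[0,0,0]],
    [0.7,[0,0,0.01],[0,0,0]],
    [0.7,[0,0,0.01],[0,0,0]],
    [0.7,[0,0,0.01],[0,0,0]],
    [0.7,[0,0,0.008],[0,0,0]],
    [0.7,[0,0,0.007],[0,0,0]],
    [0.7,[0,0,0.007],[0,0,0]],
    [0.7,[0,0,0.006],[0,0,0]],
    [0.7,[0,0,0.006],[0,0,0]],
    [0.7,[0,0,0.002],[0,0,0]]
  ]
}}

```text
time: 13.3
eef_pos: [0.4334, -0.2675, -0.0058]
tcp_rot: [0.993, -0.119, -0.001, -0.0]
contact_force: [-3.0, 1.8, 8.3]
opening: 0.705
finger_force: 11.8
```

Call:
{"method": "move_arm", "body": {
  "moves": [
    [0.7,[0,0,0.002],[0,0,0]],
    [0.72,[0,0,0],[0,0,0]],
    [0.74,[0,0,0],[0,0,0]],
    [0.76,[0,0,0],[0,0,0]],
    [0.78,[0,0,0],[0,0,0]],
    [0.82,[0,0,0],[0,0,0]],
    [0.86,[0,0,0],[0,0,0]],
    [0.9,[0,0,0],[0,0,0]],
    [0.9,[0,0,0],[0,0,0]],
    [0.9,[0,0,0],[0,0,0]]
  ]
}}

```text
time: 14.13
eef_pos: [0.4335, -0.2675, -0.0076]
tcp_rot: [0.993, -0.119, -0.0, -0.0]
contact_force: [-0.2, -1.2, 0.6]
opening: 0.901
finger_force: 0.0
```

```bash
cat >> h.py <<'E'
def match(b,pts,ref,scale=1.0,hw=16,win=60,around=None):
    g=cv2.cvtColor(b,cv2.COLOR_RGB2GRAY);a=cv2.cvtColor(cv2.imread(ref),cv2.COLOR_BGR2GRAY);o=[]
    for i,(x,y) in enumerate(pts):
        x,y=int(x),int(y);t=cv2.resize(a[max(0,y-hw):y+hw+1,x-hw:x+hw+1],None,fx=scale,fy=scale)
        X,Y=(x,y) if around is None else map(int,around[i]); y0,x0=max(0,Y-win),max(0,X-win)
        m=cv2.matchTemplate(g[y0:Y+win,x0:X+win],t,cv2.TM_CCOEFF_NORMED);k=cv2.minMaxLoc(m)
        o.append((round(k[1],2),x0+k[3][0]+scale*(x-(x-hw)),y0+k[3][1]+scale*(y-max(0,y-hw))))
    return o
E
python3 - <<'E'
from h import *
np.set_printoptions(precision=4,suppress=True)
s=get_state();b=read_camera('wrist');cv2.imwrite('pics/w8.png',b[:,:,::-1])
print(s['eef_pos'],s['contact_force'])
for sc in(1,1.07): print(match(b,[(326,167),(267,42),(388,42)],'pics/w3.png',sc))
print(redx(b,(230,380)))
E
```

```text
[ 0.4335 -0.2675 -0.0076] [-0.2453 -1.2248  0.5664]
[(0.89, 326, 178), (0.95, 262, 44), (0.98, 394, 44)]
[(0.98, 326.12, 178.12), (0.97, 262.12, 44.120000000000005), (0.99, 393.12, 44.120000000000005)]
[(230,), (240,), (250, (np.int64(267), np.int64(270)), (np.int64(383), np.int64(386))), (260, (np.int64(262), np.int64(279)), (np.int64(385), np.int64(391))), (270, (np.int64(258), np.int64(281)), (np.int64(376), np.int64(395))), (280, (np.int64(258), np.int64(281)), (np.int64(373), np.int64(396))), (290, (np.int64(256), np.int64(280)), (np.int64(374), np.int64(397))), (300, (np.int64(256), np.int64(279)), (np.int64(374), np.int64(397))), (310, (np.int64(256), np.int64(278)), (np.int64(375), np.int64(398))), (320, (np.int64(255), np.int64(277)), (np.int64(376), np.int64(398))), (330, (np.int64(254), np.int64(276)), (np.int64(377), np.int64(399))), (340, (np.int64(254), np.int64(275)), (np.int64(378), np.int64(399))), (350, (np.int64(253), np.int64(273)), (np.int64(379), np.int64(400))), (360, (np.int64(252), np.int64(271)), (np.int64(381), np.int64(400))), (370, (np.int64(256), np.int64(267)), (np.int64(385), np.int64(397)))]
```

```bash
python3 - <<'E'
from h import *
np.set_printoptions(precision=4,suppress=True)
s=get_state();c=cam('wrist',s);Rt=R.from_quat(s['tcp_rot']).as_matrix()
for z,px in [(.026,[(326,178)]),(.021,[(262,44),(393,44)]),(.026,[(266,258),(386,258)]),(.004,[(262,372),(391,372)])]:
    print(z,(onz(c,px,z)-s['eef_pos'])@Rt)
E
```

```text
0.026 [[ 0.0619 -0.0017 -0.0336]]
0.021 [[ 0.1083 -0.0242 -0.0286]
 [ 0.1082  0.0219 -0.0286]]
0.026 [[ 0.0289 -0.0265 -0.0336]
 [ 0.0289  0.023  -0.0336]]
0.004 [[-0.0476 -0.0367 -0.0116]
 [-0.0476  0.0336 -0.0116]]
```

Flat again: pivot at wrist (326,178), pins open. I'll shift the grip 8 mm forward and squeeze slightly more, then do a small test lift.

Call:
{"method": "move_arm", "body": {
  "moves": [
    [0.88,[0.004,-0.001,0],[0,0,0]],
    [0.84,[0.004,0,0],[0,0,0]],
    [0.8,[0,0,0],[0,0,0]],
    [0.77,[0,0,0],[0,0,0]],
    [0.74,[0,0,-0.001],[0,0,0]],
    [0.72,[0,0,-0.001],[0,0,0]],
    [0.7,[0,0,0],[0,0,0]],
    [0.69,[0,0,0],[0,0,0]],
    [0.69,[0,0,0],[0,0,0]],
    [0.69,[0,0,0],[0,0,0]]
  ]
}}

```text
time: 15.02
eef_pos: [0.4412, -0.2682, -0.0057]
tcp_rot: [0.993, -0.119, -0.0, -0.0]
contact_force: [-0.7, 1.2, 0.0]
opening: 0.688
finger_force: 12.8
```

Call:
{"method": "move_arm", "body": {
  "moves": [
    [0.69,[0,0,-0.001],[0,0,0]],
    [0.69,[0,0,-0.002],[0,0,0]],
    [0.69,[0,0,-0.003],[0,0,0]],
    [0.69,[0,0,-0.004],[0,0,0]],
    [0.69,[0,0,-0.004],[0,0,0]],
    [0.69,[0,0,-0.004],[0,0,0]],
    [0.69,[0,0,-0.004],[0,0,0]],
    [0.69,[0,0,-0.004],[0,0,0]],
    [0.69,[0,0,-0.002],[0,0,0]],
    [0.69,[0,0,0],[0,0,0]]
  ]
}}

```text
time: 15.85
eef_pos: [0.442, -0.2688, 0.0232]
tcp_rot: [0.993, -0.119, 0.001, 0.0]
contact_force: [0.5, -0.7, -2.2]
opening: 0.694
finger_force: 12.8
```

```bash
python3 - <<'E'
from h import *
s=get_state();b=read_camera('wrist');cv2.imwrite('pics/w9.png',b[:,:,::-1])
print(s['time'],s['eef_pos'],s['contact_force'],s['finger_force'])
print(match(b,[(326,178),(262,44),(393,44)],'pics/w8.png',.95))
print(redx(b,(240,300)))
E
```

```text
15.85 [ 0.44197607 -0.26884781  0.02322537] [ 0.46607916 -0.66652258 -2.23448961] 12.769077764824033
[(0.98, 327.2, 195.2), (0.97, 272.2, 69.2), (0.98, 386.2, 70.2)]
[(240,), (250,), (260,), (270, (np.int64(269), np.int64(275)), (np.int64(380), np.int64(384))), (280, (np.int64(264), np.int64(283)), (np.int64(375), np.int64(389))), (290, (np.int64(262), np.int64(285)), (np.int64(371), np.int64(390)))]
```

The pliers now hang almost level: pin spacing 114 px means only about 4 mm of extra depth. Next: lift to clip height and turn to the clip's yaw of about 0.32, then slide to a stand-off behind the ears.

Call:
{"method": "move_arm", "body": {
  "moves": [
    [0.69,[0,0,-0.003],[0,0,-0.03]],
    [0.69,[0,0,-0.005],[0,0,-0.05]],
    [0.69,[0,0,-0.006],[0,0,-0.065]],
    [0.69,[0,0,-0.006],[0,0,-0.065]],
    [0.69,[0,0,-0.006],[0,0,-0.07]],
    [0.69,[0,0,-0.006],[0,0,-0.07]],
    [0.69,[0,0,-0.006],[0,0,-0.065]],
    [0.69,[0,0,-0.006],[0,0,-0.065]],
    [0.69,[0,0,-0.005],[0,0,-0.05]],
    [0.69,[0,0,-0.003],[0,0,-0.03]]
  ]
}}

```text
time: 16.73
eef_pos: [0.4416, -0.2685, 0.0747]
tcp_rot: [0.987, 0.161, 0.0, 0.0]
contact_force: [-0.3, 0.4, -1.6]
opening: 0.689
finger_force: 12.8
```

Call:
{"method": "move_arm", "body": {
  "moves": [
    [0.69,[0.004,-0.008,0],[0,0,0]],
    [0.69,[0.007,-0.016,0],[0,0,0]],
    [0.69,[0.01,-0.022,0],[0,0,0]],
    [0.69,[0.01,-0.024,0],[0,0,0]],
    [0.69,[0.01,-0.024,0],[0,0,0]],
    [0.69,[0.01,-0.024,0],[0,0,0]],
    [0.69,[0.01,-0.024,0],[0,0,0]],
    [0.69,[0.009,-0.022,0],[0,0,0]],
    [0.69,[0.006,-0.014,0],[0,0,0]],
    [0.69,[0.004,-0.007,0],[0,0,0]]
  ]
}}

```text
time: 17.57
eef_pos: [0.4582, -0.0651, 0.0737]
tcp_rot: [0.987, 0.16, -0.001, -0.001]
contact_force: [-0.7, -0.2, -2.4]
opening: 0.697
finger_force: 12.8
```

```bash
python3 - <<'E'
from h import *
np.set_printoptions(precision=4,suppress=True)
s=get_state();b=read_camera('wrist');cv2.imwrite('pics/w10.png',b[:,:,::-1])
print(s['time'],s['eef_pos'],s['tcp_rot'],s['qpos'],s['finger_force'])
print(match(b,[(327,195),(272,69),(386,70)],'pics/w9.png',1))
h=cv2.cvtColor(b,cv2.COLOR_RGB2HSV); m=(h[...,0]>5)&(h[...,0]<16)&(h[...,1]>150)&(h[...,2]>60)
n,l,st,ce=cv2.connectedComponentsWithStats(m.astype(np.uint8));print([(tuple(map(int,st[i])),ce[i].round()) for i in range(1,n) if st[i][4]>40])
sc=read_camera('scene');sd=read_camera('side');cv2.imwrite('pics/s10.png',sc[:,:,::-1]);cv2.imwrite('pics/d10.png',sd[:,:,::-1])
E
```

```text
17.5667 [ 0.4582 -0.0651  0.0737] [ 0.9871  0.1604 -0.0007 -0.0007] [-0.3613 -0.0263  2.1885  0.0006  0.9813  0.8871] 12.768345823860727
[(0.99, 327, 195), (0.71, 255, 61), (0.64, 392, 75)]
[]
```

Call:
{"method": "move_arm", "body": {
  "moves": [
    [0.69,[0.002,0,0],[0,0,0]],
    [0.69,[0.003,0,0],[0,0,0]],
    [0.69,[0.003,0,0],[0,0,0]],
    [0.69,[0.003,0,0],[0,0,0]],
    [0.69,[0.003,0,0],[0,0,0]],
    [0.69,[0.003,0,0],[0,0,0]],
    [0.69,[0.002,0,0],[0,0,0]],
    [0.69,[0.001,0,0],[0,0,0]],
    [0.69,[0,0,0],[0,0,0]],
    [0.69,[0,0,0],[0,0,0]]
  ]
}}

```text
time: 18.55
eef_pos: [0.4781, -0.0613, 0.0744]
tcp_rot: [0.987, 0.16, -0.0, -0.0]
contact_force: [1.2, -0.5, -1.5]
opening: 0.69
finger_force: 12.8
```

```bash
python3 - <<'E'
from h import *
np.set_printoptions(precision=4,suppress=True)
s=get_state();b=read_camera('wrist')[:,:,::-1];c=read_camera('scene')[:,:,::-1];d=read_camera('side')[:,:,::-1]
print(s['time'],s['eef_pos'],s['contact_force'])
for n,i in(('w',b),('s',c),('d',d)): cv2.imwrite(f'pics/{n}11.png',i)
f=lambda i,x,y,w,h:cv2.resize(i[y:y+h,x:x+w],(400,300),interpolation=cv2.INTER_CUBIC)
cv2.imwrite('pics/v11.png',np.vstack([np.hstack([f(b,200,0,240,180),f(c,300,240,100,75)]),np.hstack([f(d,330,200,100,75),f(b,260,0,140,105)])]))
E
```

```text
18.55 [ 0.4781 -0.0613  0.0744] [ 1.1943 -0.5392 -1.5459]
```

View pics/v11.png

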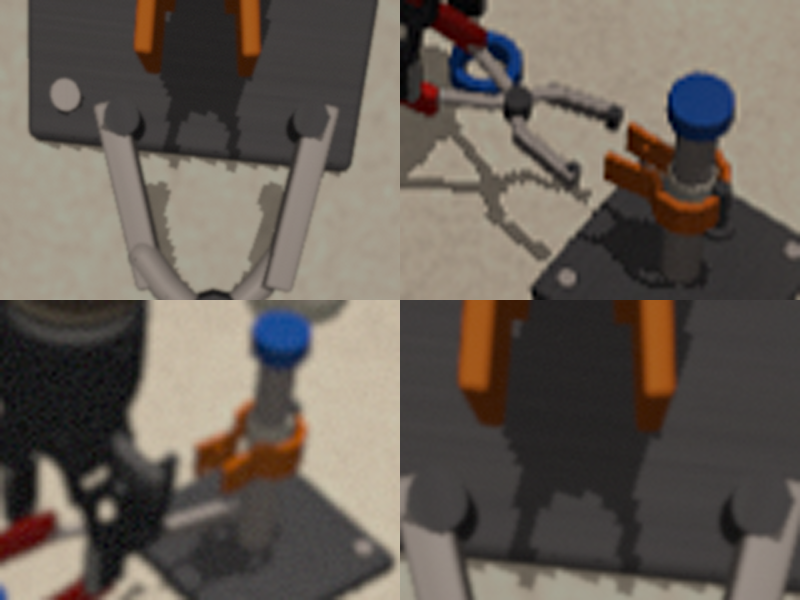

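The wrist crop shows both ears lying between the open pins: ears' outer edges at about (137,50) and (260,50), pins at (123,120) and (312,120) in crop pixels. The scene and side crops put the heights about equal. The ears sit roughly 4 mm to the left of the pins' middle, so I'll measure that numerically.

```bash
python3 - <<'E'
from h import *
np.set_printoptions(precision=4,suppress=True)
b=cv2.imread('pics/w11.png')[:,:,::-1];h=cv2.cvtColor(b,cv2.COLOR_RGB2HSV)
m=(h[...,0]>3)&(h[...,0]<20)&(h[...,1]>140)&(h[...,2]>50);t=m&(h[...,2]>140)
for r in range(0,48,4):
    o=[]
    for k in(m,t):
        x=np.where(k[r,240:400])[0]+240; o.append([(int(g[0]),int(g[-1])) for g in np.split(x,np.where(np.diff(x)>3)[0]+1) if len(g)])
    print(r,o)
s=get_state();c=cam('wrist',s);Rt=R.from_quat(s['tcp_rot']).as_matrix()
P=lambda px,z:(onz(c,px,z)-s['eef_pos'])@Rt
print(P([(282.5,30),(354,30),(283.5,8),(351,8)],.102)); print(P([(274.5,70),(385.5,70)],.098))
E
```

```text
0 [[(282, 304), (335, 355)], [(283, 291), (345, 353)]]
4 [[(282, 304), (335, 355)], [(283, 291), (346, 353)]]
8 [[(281, 298), (340, 355)], [(283, 290), (346, 353)]]
12 [[(281, 298), (341, 356)], [(282, 290), (346, 354)]]
16 [[(281, 298), (341, 356)], [(282, 290), (346, 354)]]
20 [[(281, 297), (342, 356)], [(282, 289), (346, 354)]]
24 [[(280, 297), (342, 356)], [(281, 289), (346, 354)]]
28 [[(280, 297), (342, 356)], [(282, 289), (347, 354)]]
32 [[(282, 296), (342, 355)], []]
36 [[(285, 296), (342, 353)], []]
40 [[(287, 295), (342, 351)], []]
44 [[(343, 350)], []]
[[ 0.1137 -0.0168 -0.0276]
 [ 0.1137  0.0083 -0.0276]
 [ 0.1204 -0.0161 -0.0276]
 [ 0.1204  0.0071 -0.0276]]
[[ 0.1014 -0.0207 -0.0236]
 [ 0.1014  0.0206 -0.0236]]
```

The ears lie parallel to the tool and are centred 4.3 mm to its -y side. I need about 27 mm of advance.

Call:
{"method": "move_arm", "body": {
  "moves": [
    [0.69,[0,-0.002,0],[0,0,0]],
    [0.69,[0,-0.002,0],[0,0,0]],
    [0.69,[0.001,0,0],[0,0,0]],
    [0.69,[0.003,0,0],[0,0,0]],
    [0.69,[0.004,0,0],[0,0,0]],
    [0.69,[0.004,0,0],[0,0,0]],
    [0.69,[0.003,0,0],[0,0,0]],
    [0.69,[0,0,0],[0,0,0]],
    [0.69,[0,0,0],[0,0,0]],
    [0.69,[0,0,0],[0,0,0]]
  ]
}}

```text
time: 19.53
eef_pos: [0.491, -0.0528, 0.0743]
tcp_rot: [0.987, 0.16, -0.0, -0.0]
contact_force: [-0.9, 0.2, -0.9]
opening: 0.692
finger_force: 12.8
```

```bash
cat > m.py <<'E'
from h import *
import sys
np.set_printoptions(precision=4,suppress=True)
s=get_state();b=read_camera('wrist');h=cv2.cvtColor(b,cv2.COLOR_RGB2HSV);cv2.imwrite(f'pics/{sys.argv[1]}.png',b[:,:,::-1])
m=(h[...,0]>3)&(h[...,0]<20)&(h[...,1]>140)&(h[...,2]>50);t=m&(h[...,2]>140)
for r in range(0,int(sys.argv[2]),8):
    o=[]
    for k in(m,t):
        x=np.where(k[r,220:430])[0]+220; o.append([(int(g[0]),int(g[-1])) for g in np.split(x,np.where(np.diff(x)>3)[0]+1) if len(g)])
    print(r,o)
print(s['time'],s['eef_pos'],s['contact_force'],s['opening'],s['finger_force'])
print(match(b,[(327,195),(274,70),(385,70)],'pics/w11.png',1,hw=10,win=25))
E
python3 m.py w12 110
```

```text
0 [[(297, 313), (349, 367)], []]
8 [[(299, 313), (348, 363)], []]
16 [[(298, 312), (349, 364)], [(299, 302)]]
24 [[(296, 311), (349, 364)], [(298, 306), (355, 363)]]
32 [[(296, 310), (349, 365)], [(297, 305), (355, 363)]]
40 [[(295, 315), (345, 364)], [(297, 304), (308, 313), (347, 350), (355, 363)]]
48 [[(295, 314), (345, 365)], [(296, 304), (356, 363)]]
56 [[(294, 308), (350, 365)], [(295, 303), (356, 364)]]
64 [[(293, 307), (351, 365)], [(295, 302), (356, 364)]]
72 [[(293, 306), (351, 365)], [(294, 301), (357, 364)]]
80 [[(297, 306), (351, 362)], []]
88 [[], []]
96 [[], []]
104 [[], []]
19.5333 [ 0.491  -0.0528  0.0743] [-0.9155  0.1622 -0.937 ] 0.6916148489274015 12.770071647246368
[(0.64, 327, 196), (0.95, 274, 69), (0.96, 385, 69)]
```

Centred: ears' outer edges at 294–364 px, pins at 274 and 385. I'll advance the remaining 12 mm.

Call:
{"method": "move_arm", "body": {
  "moves": [
    [0.69,[0.002,0,0],[0,0,0]],
    [0.69,[0.003,0,0],[0,0,0]],
    [0.69,[0.003,0,0],[0,0,0]],
    [0.69,[0.003,0,0],[0,0,0]],
    [0.69,[0.001,0,0],[0,0,0]],
    [0.69,[0,0,0],[0,0,0]],
    [0.67,[0,0,0],[0,0,0]],
    [0.65,[0,0,0],[0,0,0]],
    [0.63,[0,0,0],[0,0,0]],
    [0.63,[0,0,0],[0,0,0]]
  ]
}}

```text
time: 20.42
eef_pos: [0.5024, -0.0491, 0.0744]
tcp_rot: [0.987, 0.16, -0.0, -0.0]
contact_force: [-0.2, 0.5, -1.5]
opening: 0.632
finger_force: 13.4
```

```bash
python3 m.py w13 140
```

```text
0 [[(274, 290), (375, 391)], [(276, 282), (381, 390)]]
8 [[(279, 297), (368, 387)], [(282, 286), (382, 385)]]
16 [[(282, 304), (360, 382)], []]
24 [[(288, 312), (351, 376)], []]
32 [[(296, 313), (349, 368)], []]
40 [[(299, 313), (348, 362)], []]
48 [[(299, 312), (348, 362)], []]
56 [[(298, 312), (348, 363)], [(299, 302), (361, 361)]]
64 [[(297, 311), (349, 363)], [(299, 306), (354, 361)]]
72 [[(297, 315), (345, 363)], [(298, 305), (309, 314), (354, 362)]]
80 [[(296, 315), (344, 363)], [(297, 305), (347, 349), (354, 362)]]
88 [[(295, 308), (350, 363)], [(296, 304), (355, 362)]]
96 [[(295, 307), (350, 364)], [(296, 303), (355, 362)]]
104 [[(293, 307), (350, 364)], [(295, 302), (355, 363)]]
112 [[(295, 305), (351, 364)], [(356, 362)]]
120 [[], []]
128 [[], []]
136 [[], []]
20.4167 [ 0.5024 -0.0491  0.0744] [-0.2002  0.454  -1.4609] 0.6320689527297222 13.38823796889983
[(0.67, 326, 194), (0.92, 278, 63), (0.97, 381, 62)]
```

Call:
{"method": "move_arm", "body": {
  "moves": [
    [0.62,[0,0,0],[0,0,0]],
    [0.61,[0,0,0],[0,0,0]],
    [0.6,[0,0,0],[0,0,0]],
    [0.59,[0,0,0],[0,0,0]],
    [0.58,[0,0,0],[0,0,0]],
    [0.57,[0,0,0],[0,0,0]],
    [0.56,[0,0,0],[0,0,0]],
    [0.55,[0,0,0],[0,0,0]],
    [0.54,[0,0,0],[0,0,0]],
    [0.54,[0,0,0],[0,0,0]]
  ],
  "grip_force": 32
}}

```text
time: 21.3
eef_pos: [0.5021, -0.049, 0.0743]
tcp_rot: [0.987, 0.16, -0.0, -0.0]
contact_force: [-0.6, -0.7, -0.8]
opening: 0.546
finger_force: 17.2
```

```bash
python3 m.py w14 120 | tail -10
```

```text
56 [[(298, 312), (348, 363)], [(300, 302), (361, 361)]]
64 [[(297, 311), (348, 363)], [(299, 307), (354, 361)]]
72 [[(297, 316), (344, 363)], [(298, 306), (310, 315), (346, 349), (354, 361)]]
80 [[(297, 315), (344, 363)], [(298, 305), (354, 362)]]
88 [[(296, 309), (349, 363)], [(297, 304), (354, 362)]]
96 [[(295, 308), (350, 363)], [(296, 304), (355, 362)]]
104 [[(295, 307), (350, 363)], [(295, 303), (355, 362)]]
112 [[(298, 304), (351, 362)], [(356, 360)]]
21.3 [ 0.5021 -0.049   0.0743] [-0.6083 -0.6596 -0.8072] 0.5460264764018924 17.178316712379456
[(0.63, 328, 186), (0.93, 286, 55), (0.74, 374, 55)]
```

Contact, at 17 N per handle. I'll continue slowly.

Call:
{"method": "move_arm", "body": {
  "moves": [
    [0.535,[0,0,0],[0,0,0]],
    [0.53,[0,0,0],[0,0,0]],
    [0.525,[0,0,0],[0,0,0]],
    [0.52,[0,0,0],[0,0,0]],
    [0.515,[0,0,0],[0,0,0]],
    [0.51,[0,0,0],[0,0,0]],
    [0.505,[0,0,0],[0,0,0]],
    [0.5,[0,0,0],[0,0,0]],
    [0.495,[0,0,0],[0,0,0]],
    [0.49,[0,0,0],[0,0,0]]
  ]
}}

```text
time: 22.18
eef_pos: [0.5021, -0.0492, 0.0743]
tcp_rot: [0.987, 0.16, -0.0, 0.0]
contact_force: [-5.7, -1.6, -1.1]
opening: 0.491
finger_force: 21.5
```

```bash
python3 m.py w15 112 | tail -6
```

```text
80 [[(299, 318), (342, 361)], [(300, 308), (352, 359)]]
88 [[(298, 311), (347, 361)], [(300, 307), (352, 359)]]
96 [[(298, 311), (348, 361)], [(299, 307), (352, 360)]]
104 [[(298, 310), (348, 361)], [(299, 306), (352, 360)]]
22.1833 [ 0.5021 -0.0492  0.0743] [-5.7479 -1.5844 -1.1   ] 0.49134270556483484 21.482011014595628
[(0.64, 329, 184), (0.48, 288, 55), (0.5, 372, 55)]
```

Call:
{"method": "move_arm", "body": {
  "moves": [
    [0.485,[0,0,0],[0,0,0]],
    [0.48,[0,0,0],[0,0,0]],
    [0.475,[0,0,0],[0,0,0]],
    [0.47,[0,0,0],[0,0,0]],
    [0.465,[0,0,0],[0,0,0]],
    [0.46,[0,0,0],[0,0,0]],
    [0.455,[0,0,0],[0,0,0]],
    [0.45,[0,0,0],[0,0,0]],
    [0.445,[0,0,0],[0,0,0]],
    [0.44,[0,0,0],[0,0,0]]
  ]
}}

```text
time: 23.07
eef_pos: [0.5013, -0.049, 0.0739]
tcp_rot: [0.987, 0.16, -0.002, -0.0]
contact_force: [-6.4, -1.4, -0.5]
opening: 0.445
finger_force: 28.4
```

```bash
python3 m.py w16 112 | tail -6
```

```text
80 [[(303, 320), (337, 356)], [(304, 312), (346, 354)]]
88 [[(302, 315), (342, 355)], [(304, 311), (346, 353)]]
96 [[(302, 314), (342, 355)], [(303, 311), (346, 353)]]
104 [[(302, 313), (342, 355)], [(303, 310), (346, 353)]]
23.0667 [ 0.5013 -0.049   0.0739] [-6.3643 -1.3856 -0.5156] 0.4451140775255548 28.35968207233236
[(0.59, 328, 182), (0.29, 259, 84), (0.24, 370, 55)]
```

Just past halfway closed, at 28 N (expected with the shorter lever). Continuing gently.

Call:
{"method": "move_arm", "body": {
  "moves": [
    [0.435,[0,0,0],[0,0,0]],
    [0.43,[0,0,0],[0,0,0]],
    [0.425,[0,0,0],[0,0,0]],
    [0.42,[0,0,0],[0,0,0]],
    [0.415,[0,0,0],[0,0,0]],
    [0.41,[0,0,0],[0,0,0]],
    [0.405,[0,0,0],[0,0,0]],
    [0.4,[0,0,0],[0,0,0]],
    [0.4,[0,0,0],[0,0,0]],
    [0.4,[0,0,0],[0,0,0]]
  ]
}}

```text
time: 23.95
eef_pos: [0.5019, -0.0493, 0.0742]
tcp_rot: [0.987, 0.16, -0.001, 0.0]
contact_force: [-5.1, -1.4, -0.8]
opening: 0.405
finger_force: 26.0
```

```bash
python3 m.py w17 112 | tail -6
```

```text
80 [[(311, 329), (333, 352)], [(313, 320), (342, 350)]]
88 [[(311, 322), (339, 351)], [(313, 320), (342, 349)]]
96 [[(311, 322), (339, 351)], [(313, 320), (342, 349)]]
104 [[(311, 322), (339, 351)], [(313, 320), (342, 349)]]
23.95 [ 0.5019 -0.0493  0.0742] [-5.0568 -1.4046 -0.8453] 0.4049945351381427 25.987245932919905
[(0.64, 329, 181), (0.23, 271, 81), (0.15, 393, 78)]
```

The ears jumped to 313–349 px and are now parallel, and the force dropped to 26 N: it clicked. Relaxing the handles to see whether it stays shut.

Call:
{"method": "move_arm", "body": {
  "moves": [
    [0.42,[0,0,0],[0,0,0]],
    [0.45,[0,0,0],[0,0,0]],
    [0.48,[0,0,0],[0,0,0]],
    [0.52,[0,0,0],[0,0,0]],
    [0.55,[0,0,0],[0,0,0]],
    [0.58,[0,0,0],[0,0,0]],
    [0.61,[0,0,0],[0,0,0]],
    [0.64,[0,0,0],[0,0,0]],
    [0.66,[0,0,0],[0,0,0]],
    [0.66,[0,0,0],[0,0,0]]
  ]
}}

```text
time: 24.83
eef_pos: [0.5025, -0.049, 0.0744]
tcp_rot: [0.987, 0.16, 0.0, 0.0]
contact_force: [0.3, -1.0, -2.2]
opening: 0.66
finger_force: 13.1
```

```bash
python3 m.py w18 112 | tail -8; python3 - <<'E'
from h import *
print(match(cv2.imread('pics/w18.png')[:,:,::-1],[(327,195),(274,70),(385,70)],'pics/w11.png',1,hw=14,win=45))
print(redx(cv2.imread('pics/w18.png')[:,:,::-1],(240,310)))
E
```

```text
64 [[(311, 322), (341, 354)], [(313, 316), (347, 349)]]
72 [[(311, 325), (337, 354)], [(313, 320), (345, 352)]]
80 [[(311, 329), (335, 354)], [(313, 328), (337, 341), (345, 352)]]
88 [[(311, 322), (341, 354)], [(313, 320), (345, 352)]]
96 [[(311, 323), (341, 354)], [(313, 320), (345, 352)]]
104 [[(311, 322), (341, 353)], [(313, 320), (345, 352)]]
24.8333 [ 0.5025 -0.049   0.0744] [ 0.2595 -1.045  -2.1801] 0.6604952991542582 13.066906295134686
[(0.65, 327, 193), (0.97, 277, 66), (0.98, 383, 66)]
[(0.97, 327, 193), (0.97, 276, 66), (0.94, 383, 66)]
[(240,), (250,), (260,), (270, (np.int64(276), np.int64(279)), (np.int64(382), np.int64(382))), (280, (np.int64(267), np.int64(282)), (np.int64(371), np.int64(386))), (290, (np.int64(266), np.int64(283)), (np.int64(368), np.int64(387))), (300, (np.int64(266), np.int64(283)), (np.int64(370), np.int64(388)))]
```

Shut by itself: the ears stay parallel at 313–352 px with the pins clear at 277 and 383. I'll retreat straight back, carry the pliers to the mat, turn and lower.

Call:
{"method": "move_arm", "body": {
  "moves": [
    [0.67,[-0.002,0,0],[0,0,0]],
    [0.67,[-0.004,0,0],[0,0,0]],
    [0.67,[-0.007,0,0],[0,0,0]],
    [0.67,[-0.008,0,0],[0,0,0]],
    [0.67,[-0.009,0,0],[0,0,0]],
    [0.67,[-0.009,0,0],[0,0,0]],
    [0.67,[-0.008,0,0],[0,0,0]],
    [0.67,[-0.007,0,0],[0,0,0]],
    [0.67,[-0.004,0,0],[0,0,0]],
    [0.67,[-0.002,0,0],[0,0,0]]
  ]
}}

```text
time: 25.72
eef_pos: [0.4448, -0.0682, 0.0744]
tcp_rot: [0.987, 0.159, 0.0, 0.0]
contact_force: [0.2, -0.6, -1.4]
opening: 0.67
finger_force: 13.0
```

Call:
{"method": "move_arm", "body": {
  "moves": [
    [0.67,[-0.003,0.008,0],[0,0,0]],
    [0.67,[-0.006,0.016,0],[0,0,0]],
    [0.67,[-0.008,0.022,0],[0,0,0]],
    [0.67,[-0.008,0.024,0],[0,0,0]],
    [0.67,[-0.009,0.025,0],[0,0,0]],
    [0.67,[-0.009,0.025,0],[0,0,0]],
    [0.67,[-0.008,0.024,0],[0,0,0]],
    [0.67,[-0.008,0.022,0],[0,0,0]],
    [0.67,[-0.005,0.015,0],[0,0,0]],
    [0.67,[-0.003,0.008,0],[0,0,0]]
  ]
}}

```text
time: 26.55
eef_pos: [0.4418, -0.271, 0.0747]
tcp_rot: [0.987, 0.159, 0.0, 0.001]
contact_force: [0.0, -0.2, -1.9]
opening: 0.671
finger_force: 13.0
```

Call:
{"method": "move_arm", "body": {
  "moves": [
    [0.67,[0,0,0.003],[0,0,0.03]],
    [0.67,[0,0,0.005],[0,0,0.05]],
    [0.67,[0,0,0.006],[0,0,0.065]],
    [0.67,[0,0,0.006],[0,0,0.065]],
    [0.67,[0,0,0.006],[0,0,0.07]],
    [0.67,[0,0,0.006],[0,0,0.07]],
    [0.67,[0,0,0.006],[0,0,0.065]],
    [0.67,[0,0,0.006],[0,0,0.065]],
    [0.67,[0,0,0.005],[0,0,0.05]],
    [0.67,[0,0,0.003],[0,0,0.03]]
  ]
}}

```text
time: 27.38
eef_pos: [0.4413, -0.2676, 0.0216]
tcp_rot: [0.993, -0.12, -0.001, -0.001]
contact_force: [1.0, 0.4, -1.4]
opening: 0.676
finger_force: 13.0
```

```bash
python3 - <<'E'
from h import *
s=get_state();b=read_camera('wrist');cv2.imwrite('pics/w19.png',b[:,:,::-1])
print(s['time'],s['eef_pos'],s['finger_force'])
print(match(b,[(327,195),(272,69),(386,70)],'pics/w9.png',1))
E
```

```text
27.3833 [ 0.44133051 -0.26756304  0.02161833] 12.968623063643463
[(0.99, 327, 194), (0.99, 274, 66), (0.99, 385, 67)]
```

Same place as at pickup, pliers still level. Lowering slowly onto the mat.

Call:
{"method": "move_arm", "body": {
  "moves": [
    [0.67,[0,0,0.003],[0,0,0]],
    [0.67,[0,0,0.004],[0,0,0]],
    [0.67,[0,0,0.004],[0,0,0]],
    [0.67,[0,0,0.004],[0,0,0]],
    [0.67,[0,0,0.003],[0,0,0]],
    [0.67,[0,0,0.002],[0,0,0]],
    [0.67,[0,0,0.002],[0,0,0]],
    [0.67,[0,0,0.001],[0,0,0]],
    [0.67,[0,0,0.001],[0,0,0]],
    [0.67,[0,0,0],[0,0,0]]
  ]
}}

```text
time: 28.27
eef_pos: [0.4415, -0.2684, -0.0017]
tcp_rot: [0.993, -0.119, -0.0, -0.0]
contact_force: [0.2, -1.3, -1.1]
opening: 0.673
finger_force: 13.0
```

Call:
{"method": "move_arm", "body": {
  "moves": [
    [0.67,[0,0,0.001],[0,0,0]],
    [0.67,[0,0,0.001],[0,0,0]],
    [0.67,[0,0,0.001],[0,0,0]],
    [0.67,[0,0,0],[0,0,0]],
    [0.67,[0,0,0],[0,0,0]],
    [0.67,[0,0,0],[0,0,0]],
    [0.67,[0,0,0],[0,0,0]],
    [0.67,[0,0,0],[0,0,0]],
    [0.67,[0,0,0],[0,0,0]],
    [0.67,[0,0,0],[0,0,0]]
  ]
}}

```text
time: 29.1
eef_pos: [0.4416, -0.2685, -0.0045]
tcp_rot: [0.993, -0.119, 0.0, 0.0]
contact_force: [-0.1, 0.0, -1.6]
opening: 0.667
finger_force: 13.0
```

Call:
{"method": "move_arm", "body": {
  "moves": [
    [0.67,[0,0,0.001],[0,0,0]],
    [0.67,[0,0,0.001],[0,0,0]],
    [0.67,[0,0,0.001],[0,0,0]],
    [0.67,[0,0,0],[0,0,0]],
    [0.67,[0,0,0],[0,0,0]],
    [0.67,[0,0,0],[0,0,0]],
    [0.67,[0,0,0],[0,0,0]],
    [0.67,[0,0,0],[0,0,0]],
    [0.67,[0,0,0],[0,0,0]],
    [0.67,[0,0,0],[0,0,0]]
  ]
}}

```text
time: 29.93
eef_pos: [0.4417, -0.2686, -0.0059]
tcp_rot: [0.993, -0.119, -0.001, -0.0]
contact_force: [-4.1, 3.3, 9.0]
opening: 0.672
finger_force: 13.4
```

On the mat: 9 N upward contact. Opening, then lifting away.

Call:
{"method": "move_arm", "body": {
  "moves": [
    [0.69,[0,0,0],[0,0,0]],
    [0.71,[0,0,0],[0,0,0]],
    [0.73,[0,0,0],[0,0,0]],
    [0.75,[0,0,0],[0,0,0]],
    [0.78,[0,0,0],[0,0,0]],
    [0.84,[0,0,0],[0,0,0]],
    [0.92,[0,0,0],[0,0,0]],
    [0.92,[0,0,0],[0,0,0]],
    [0.92,[0,0,0],[0,0,0]],
    [0.92,[0,0,0],[0,0,0]]
  ]
}}

```text
time: 30.77
eef_pos: [0.4415, -0.2684, -0.0077]
tcp_rot: [0.993, -0.119, -0.0, -0.0]
contact_force: [-0.4, 0.8, 0.7]
opening: 0.918
finger_force: 0.0
```

Call:
{"method": "move_arm", "body": {
  "moves": [
    [0.92,[0,0,-0.004],[0,0,0]],
    [0.92,[0,0,-0.01],[0,0,0]],
    [0.92,[0,0,-0.02],[0,0,0]],
    [0.92,[0,0,-0.025],[0,0,0]],
    [0.92,[0,0,-0.025],[0,0,0]],
    [0.92,[0,0,-0.025],[0,0,0]],
    [0.92,[0,0,-0.025],[0,0,0]],
    [0.92,[0,0,-0.015],[0,0,0]],
    [0.92,[0,0,0],[0,0,0]],
    [0.92,[0,0,0],[0,0,0]]
  ]
}}

```text
time: 31.6
eef_pos: [0.4421, -0.2689, 0.1429]
tcp_rot: [0.993, -0.119, 0.001, 0.001]
contact_force: [0.1, 0.2, -1.1]
opening: 0.915
finger_force: 0.0
```

```bash
python3 - <<'E'
from h import *
np.set_printoptions(precision=4,suppress=True)
s=get_state();b=read_camera('wrist');cv2.imwrite('pics/w20.png',b[:,:,::-1])
print(s['time'],s['eef_pos'],s['contact_force'])
m=match(b,[(324,143),(293,80),(354,79),(292,240),(360,240)],'pics/w1.png',1);print(m)
p=onz(cam('wrist',s),[q[1:] for q in m],.024);print(p)
print(match(read_camera('scene'),[(234,335),(232,300),(207,308)],'pics/scene0.png',1,hw=12,win=30))
d=read_camera('side');h=cv2.cvtColor(d,cv2.COLOR_RGB2HSV)
# ears check in side/scene
for n,im in(('side',d),('scene',read_camera('scene'))):
    print(n,match(im,[(395,238)] if n=='side' else [(357,278)],f'pics/{"d11" if n=="side" else "s11"}.png',1,hw=12,win=30))
E
```

```text
31.6 [ 0.4421 -0.2689  0.1429] [ 0.1393  0.2424 -1.1337]
[(0.98, 327, 157), (0.99, 297, 95), (0.99, 358, 96), (0.9, 294, 241), (0.93, 361, 254)]
[[ 0.4939 -0.2807  0.024 ]
 [ 0.5443 -0.2695  0.024 ]
 [ 0.5326 -0.3145  0.024 ]
 [ 0.4309 -0.2357  0.024 ]
 [ 0.405  -0.29    0.024 ]]
[(0.93, 234, 334), (0.81, 233, 303), (0.85, 207, 307)]
side [(0.54, 395, 237)]
scene [(0.74, 357, 278)]
```

The pliers are flat and open on the mat, within about 2 mm of where they started. The clip stayed shut after release and nothing is being touched. Handing in.

```bash
python3 -c "
from plant import *
print(sign_off())"
```

```text
the job is handed in; nothing more can be done
None
```

The job is handed in at about 32 s of the 67 s: the clip snapped shut and held by itself once I relaxed the pliers. They were then laid flat on the mat within about 2 mm of their starting spot and released, after one early regrip because they tilted in the first lift; sign-off gave no verdict.

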